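Read a carton label on the fly on the inspection turntable

TASK

Do a moving read test at the returns bench: push the turntable round by one of its posts, fairly gently (about one turn in five to eight seconds, never faster than one turn in four), and let it coast. Then, with the hand-held code reader taken from its stand and held upright, keep its window over the middle of the label on the carton, 20 to 60 mm above it and no more than 20 mm off to the side, for seven unbroken seconds while the turntable coasts freely at better than one turn in fifteen seconds. The reader must not touch turntable or carton, the carton must not be handled or shifted, the other things on the bench stay where they are; the program finishes while holding the reader in the air, upright and still, clear of everything.

Things in the scene. Friction and masses are not known exactly. Their poses are not given: they have to be found in the camera images.
- turntable_base: Fixed foot of the inspection turntable: dark steel disc 210 mm across and 12 mm thick, with a 90 mm aluminium column. Origin on the bench on the turning axis, z up. It carries the aluminium disc: 344 mm across, underside 32 mm and top 50 mm above the bench, with a black rubber mat 250 mm across on it. Only the disc turns, about the vertical axis.
- hub (a point): Point on the turning axis at the top of the disc (50 mm above the bench).
- turntable (a joint): Angle of the disc in rad, positive counter-clockwise seen from above, without stops within 9 turns either way. Free-running bearing: the disc (nominal 2.5 kg, moment of inertia 0.037 kg m2) with the carton (0.003 kg m2) coasts; viscous drag 0.001 N m s/rad plus dry friction 0.0003 N m, so the speed falls by a third in some 12 s. Mass of disc and carton vary by up to 40 percent.
- post_a (a point): Middle of the top of the orange push post. Four upright plastic posts, 20 mm in diameter and 55 mm tall, stand on the disc, centred 155 mm from the axis, 90 degrees apart (tops 105 mm above the bench). This one lies in direction +x from the axis when the joint reads 0; b, c, d follow counter-clockwise.
- post_b (a point): Middle of the top of the black post 90 degrees counter-clockwise of the orange one.
- post_c (a point): Middle of the top of the black post across from the orange one.
- post_d (a point): Middle of the top of the black post 90 degrees clockwise of the orange one.
- carton: Closed brown cardboard carton, 180 (x) by 130 (y) by 60 (z) mm, 0.7 kg, lying loose about centred on the disc. Origin at the centre of its underside. It turns with the disc, held by friction only. Its top is 110 mm above the bench.
- label (a point): Centre of the white label (60 by 40 mm, black bars) near one corner on top of the carton, at (58, 42, 60) mm in the carton's frame: 72 mm from the carton's centre. z up.
- reader: Hand-held code reader, 120 mm tall, 0.18 kg, z up: blue nose 48 by 48 mm and 34 mm high at the bottom, a collar 38 by 38 mm up to 46 mm, above it an upright grey handle 32 by 32 mm (sides along its x and y) from 46 to 120 mm, with a yellow spot on top. Origin at the centre of its underside. It stands loose, nose down, in its stand; grip the handle from above 80 to 95 mm above its underside.
- window (a point): Centre of the reader's glass window: the middle of its underside, looking down.
- stand: Fixed black stand for the reader: open-topped square cup 74 by 74 mm, 40 mm high, walls and floor 6 mm, inside 62 by 62 mm. Origin at the centre of its underside. To the left or the right of the turntable.
- tape_dispenser: Bystander, loose, 0.8 kg: red bench tape dispenser 140 by 62 mm, 90 mm tall, on the side of the turntable where the stand is not. Origin at the centre of its underside.
- tape_roll: Bystander, loose: empty brown tape core 100 mm across, 48 mm high, behind the turntable. Origin at the centre of its underside.
- small_carton: Bystander, loose: small brown carton 120 by 160 by 90 mm behind the turntable. Origin at the centre of its underside.
- screwdriver: Bystander, loose: screwdriver lying on the right of the bench.
Mind the look-alikes: they are no part of the job. What is shaped like the carton but green or pink is not meant.

How it is judged:
By the outcome, as a careful person would: the job done as asked, in the order asked, and still so for the second after the job is handed in, while the arm keeps its last pose, push and grip.
It also fails if it takes over 54 s, if anything falls off the work surface, if the arm or the gripper's body presses on something with over 40 N, if the wrist force passes 120 N, or if a joint passes its speed limit or range.

ROBOT

A 6-joint arm with a two-finger parallel gripper is mounted at the origin on the work surface. World frame = base frame: x ahead of the robot, y to its left, z up, the work surface at z = 0. Lengths are in m, angles in rad, forces in N, time in s.
With the tool pointing down it reaches from about 0.3 to 0.775 m from the base axis. Payload 14.6 kg.
Tool frame: the origin (TCP) lies at the very end of the fingers, on their centre line; the grasp point (between the pads) lies 19 mm behind it; z points along the fingers, y is the line along which they close (so a half turn about z gives the same grasp; the last joint's range is limited). The gripper opens to 94 mm and grips with 3 to 60 N. Pads are 16 mm wide; open, the fingers measure 119 mm over their backs; the gripper's body (75 mm by 177 mm) begins 78 mm behind the grasp point.
Start: joints at [-1.227, 0.3, 1.521, -0, 1.321, -0.067], TCP at [0.22, -0.504, 0.167] pointing down, gripper open.
Joint ranges: [-3.03, 3.03], [-0.79, 2.21], [0.23, 2.52], [-1.04, 4.18], [0, 3.07], [-2.55, 2.55]. Speed limits (rad/s): [2.22, 2.22, 2.57, 3.14, 3.14, 3.14].

INTERFACE

Orientations are given as [roll, pitch, yaw] about the fixed x, y, z axes, in that order (R = Rz(yaw) Ry(pitch) Rx(roll)).
In Python, from station import ctrl gives the robot as it stands. The module is installed in compiled form; this text tells all that it offers.
- The arm moves only by the tool step_arm, never from a script. Its argument "deltas" is a list of rows, each an object with "dp": the shift along the tool's x, y, z scaled (see below), a list of three; "twist": the turn about the tool's z scaled (see below). In form: [{"dp": [tx, ty, tz], "twist": twist}, ...]. A call has 1 to 12 rows; each row shifts and turns the commanded pose from where the row before left it, along the tool's axes as they then stand; what a row does not reach is not made up. The controller multiplies each number of a shift by 0.04 m and each number of a turn by 4 degrees. A row lasts 1/10 s, in which the tool goes at most 50 mm and 8.59 degrees, less where a joint would pass 70% of its speed; a pose out of reach is approached as far as the arm can. A call with a number of a shift or a turn outside -1 to 1 is refused whole. A call with a gripper value outside its range is refused whole. "gripper" is the opening, from -1 (shut) to 1 (fully open), set as the call begins (left out, the last holds). The fingers move at their own pace and stop on an object; "squeeze" is the grip in N (left out, the last holds). Time passes only in rows, so rows that do not move let the fingers close. It gives the time, the measured TCP pose, the force, the opening and the grip force at its end, in the units of the state.
- ctrl.get_obs(): the state, without advancing time (a new reading comes with each control period).
- ctrl.camera(name): name is "scene" or "side" or "wrist"; returns (picture, depth): 480x640x3 uint8, red, green, blue; 480x640 float32, m along the optical axis (not along the pixel's ray), 0 where there is no reading.
- ctrl.get_calibration(name): a dict with "fx", "fy", "cx", "cy" (pixels), "world_to_cam" (4x4, takes a point from world to camera coordinates); the wrist camera has in their place "hand_eye" (4x4, takes a point from camera to tool coordinates, whose origin is the TCP and whose axes are the flange's). Camera axes: x right, y down, z forward; pixel columns grow to the right and rows downward; lengths in m; the calibration is good to about 2 mm. A picture is of the moment at which its call begins: read the wrist's pose just before it. get_calibration takes no time and is no camera call.
- ctrl.hand_in(): hands the job in; it is judged then, once.
Trained networks look in the newest picture that a camera, given by its name, has taken for a name from the list of things; names that differ only in an ending like _2 or _b are one class to them, and where a whole thing is asked for, a point or a joint stands for the part that bears it (a point fixed in the world has none). Each returns a list of dicts, best first, with "conf" (0 to 1); they miss things now and then, are a little off and sometimes report something else, mostly with a low value. They report only what shows in the picture. A call takes as long as a camera call. They do not tell look-alikes from the thing itself.
- ctrl.spot_in(camera, label): "rect" ([left, top, right, bottom] as shares, 0 to 1, of the picture: columns of its width, rows of its height, round what is visible of it).
- ctrl.cut_out(camera, label): "pixels" (480x640 bool, what is visible of it) and "rect" ([left, top, right, bottom] as shares, 0 to 1, of the picture: columns of its width, rows of its height, round what is visible of it).
The state is a dict: "time_s": time; "qpos": joint angles; "joint_vel": joint speeds; "tau": joint torques, N m; "ee_pos": TCP position; "eef_rot": TCP orientation; "force": force on the tool from outside, world axes, zero at the start; "moment": the same for the moment, N m; "grip_width": finger opening in m; "grip_force": force on a finger pad.
Only numpy, scipy, OpenCV 4.12 (cv2) and the standard library are available. Lean on these libraries where they do the work, as an engineer would, in place of code of your own. Each camera call takes 0.05 s, during which the arm holds its last target. There are 200 camera calls.

## Working session

There is one attempt and no reset: what is moved stays moved. The work goes in short steps, Python scripts to look and compute and a tool call to move; the robot and the scene stay as the last step left them, time stands still between calls to the robot, and variables do not carry over. Pictures are saved under pics/ and viewed, at most 10 in all, crops included, and the job is handed in when it is done.

Besides the shell and the picture viewer there is one more tool, called after "Request:" by a JSON object that holds its "api" and its "payload". step_arm: Moves the arm, as the interface text tells. Its arguments: {"type":"object","properties":{"deltas":{"type":"array"},"gripper":{"type":"number"},"squeeze":{"type":"number"}},"required":["deltas"]}

```bash
mkdir -p pics; cat > h.py <<'E'
import numpy as np,cv2
from station import ctrl
from scipy.spatial.transform import Rotation as R
def cloud(name,o=None):
    o=ctrl.get_obs(); im,d=ctrl.camera(name); c=ctrl.get_calibration(name)
    v,u=np.mgrid[:480,:640]
    P=np.stack([(u-c['cx'])/c['fx']*d,(v-c['cy'])/c['fy']*d,d],-1)
    if 'world_to_cam' in c: T=np.linalg.inv(np.array(c['world_to_cam']))
    else:
        T=np.eye(4);T[:3,:3]=R.from_euler('xyz',o['eef_rot']).as_matrix();T[:3,3]=o['ee_pos'];T=T@np.array(c['hand_eye'])
    W=P@T[:3,:3].T+T[:3,3]; W[d==0]=np.nan
    return im,d,W
E
python3 - <<'E'
from h import *
o=ctrl.get_obs();print({k:np.round(v,3) for k,v in o.items()})
ims=[]
for n in('scene','side'):
    im,d,W=cloud(n); np.save(f'{n}.npy',W); cv2.imwrite(f'{n}.png',im[...,::-1]); cv2.imwrite(f'pics/{n}0.png',im[...,::-1])
    for l in('carton','label','reader','stand','turntable','post_a','tape_dispenser','tape_roll','small_carton','screwdriver'):
        for r in ctrl.cut_out(n,l)[:3]:
            m=r['pixels']; w=W[m]; w=w[~np.isnan(w[:,0])]
            print(n,l,round(r['conf'],2),(np.array(r['rect'])*[640,480,640,480]).astype(int),np.round(np.median(w,0),3) if len(w) else '',np.round(np.percentile(w,[3,97],axis=0),3).tolist() if len(w) else '')
E
```

```text
{'time_s': np.float64(0.0), 'qpos': array([-1.227,  0.301,  1.522, -0.   ,  1.321, -0.067]), 'joint_vel': array([ 0.001,  0.001, -0.   ,  0.002,  0.   , -0.   ]), 'tau': array([ 2.0000e-03, -5.3180e+01, -3.5273e+01,  7.1000e-02,  2.4000e-02,
       -0.0000e+00]), 'ee_pos': array([ 0.22 , -0.504,  0.166]), 'eef_rot': array([-3.14 , -0.   ,  0.411]), 'force': array([-0.009,  0.056,  0.395]), 'moment': array([-0.003,  0.043, -0.004]), 'grip_force': np.float64(0.0), 'grip_width': np.float64(0.094)}
scene carton 0.96 [174 155 236 223] [ 0.269 -0.368  0.058] [[0.165, -0.438, 0.01], [0.338, -0.304, 0.063]]
scene carton 0.9 [302 239 392 318] [ 0.586 -0.009  0.109] [[0.502, -0.097, 0.062], [0.652, 0.078, 0.113]]
scene carton 0.59 [429 142 512 211] [0.224 0.352 0.059] [[0.128, 0.266, 0.007], [0.301, 0.453, 0.064]]
scene label 0.86 [432 140 512 211] [0.224 0.351 0.059] [[0.126, 0.266, 0.004], [0.302, 0.453, 0.064]]
scene label 0.82 [174 157 237 225] [ 0.269 -0.368  0.058] [[0.161, -0.438, 0.007], [0.338, -0.303, 0.063]]
scene label 0.7 [303 245 395 320] [ 0.586 -0.009  0.11 ] [[0.502, -0.097, 0
[... 2676 characters left out ...]
 0.004], [0.567, 0.356, 0.09]]
side tape_dispenser 0.71 [324 340 357 373] [ 0.439 -0.384  0.029] [[0.403, -0.389, 0.002], [0.475, -0.317, 0.042]]
side tape_roll 0.75 [415 301 456 344] [ 0.703 -0.314  0.035] [[0.656, -0.355, 0.004], [0.746, -0.264, 0.051]]
side small_carton 0.95 [355 151 400 202] [0.73  0.297 0.083] [[0.68, 0.265, 0.005], [0.798, 0.421, 0.094]]
side small_carton 0.44 [325 322 348 362] [ 0.435 -0.361  0.076] [[0.416, -0.371, 0.027], [0.455, -0.332, 0.128]]
side small_carton 0.28 [323 337 358 375] [ 0.436 -0.384  0.028] [[0.402, -0.389, 0.002], [0.475, -0.317, 0.042]]
side screwdriver 0.78 [417 351 433 425] [ 0.602 -0.515  0.022] [[0.577, -0.564, 0.004], [0.652, -0.388, 0.028]]
```

```bash
python3 - <<'E'
import cv2
a=cv2.imread('scene.png');b=cv2.imread('side.png')
c=cv2.resize(a[215:365,265:425],None,fx=2.5,fy=2.5,interpolation=2)
d=cv2.resize(b[195:305,285:425],None,fx=2.8,fy=2.8,interpolation=2)
import numpy as np
o=np.zeros((600,800,3),np.uint8);o[:c.shape[0],:c.shape[1]]=c;o[:d.shape[0],405:405+392]=d[:,:392]
e=cv2.resize(a[210:280,180:240],None,fx=3,fy=3);o[380:590,:180]=e
f=cv2.resize(b[310:380,310:370],None,fx=3,fy=3);o[380:590,200:380]=f
cv2.imwrite('pics/crop0.png',o)
E
```

```text
(no output)
```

View pics/scene0.png

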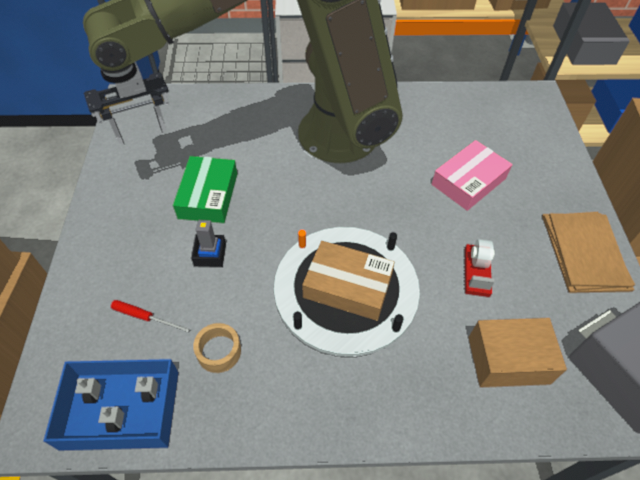

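```bash
sleep 1; ls pics; nproc; python3 -c "
from h import *
for n in('scene','side','wrist'): print(n,{k:np.round(v,3).tolist() for k,v in ctrl.get_calibration(n).items()})"
```

```text
crop0.png
scene0.png
side0.png
4
scene {'fx': 515.654, 'fy': 515.654, 'cx': 319.9, 'cy': 239.113, 'world_to_cam': [[0.028, 1.0, 0.013, 0.054], [0.816, -0.015, -0.577, -0.324], [-0.577, 0.027, -0.816, 1.584], [0.0, 0.0, 0.0, 1.0]]}
side {'fx': 537.984, 'fy': 537.984, 'cx': 320.442, 'cy': 248.788, 'world_to_cam': [[0.979, -0.204, -0.007, -0.456], [-0.139, -0.64, -0.755, 0.114], [0.15, 0.741, -0.655, 1.531], [0.0, 0.0, 0.0, 1.0]]}
wrist {'fx': 356.91, 'fy': 356.91, 'cx': 320.535, 'cy': 238.199, 'hand_eye': [[-0.001, -0.96, -0.281, 0.081], [1.0, -0.001, -0.002, 0.0], [0.001, -0.281, 0.96, -0.218], [0.0, 0.0, 0.0, 1.0]]}
```

View pics/crop0.png

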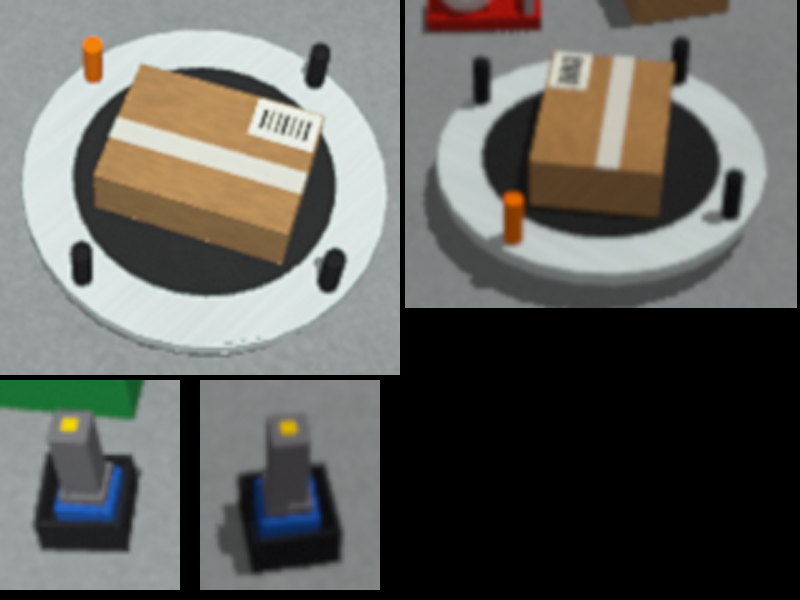

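Three label-bearing cartons: green at (205,190), pink (472,173), brown (348,280) on the turntable. The brown one on the disc fits, and the crop confirms it with the label at scene px (379,264). The reader is at (207,240) in the stand on the right, and the orange post is at (302,238).

```bash
python3 - <<'E'
from h import *
def rect(p): 
    r=cv2.minAreaRect((p*1000).astype(np.float32)); return np.round(r[0],1),np.round(r[1],1),round(r[2],1)
S={}
for n in('scene','side'):
    W=np.load(n+'.npy'); im=cv2.imread(n+'.png')[...,::-1].astype(int)
    r,g,b=im[...,0],im[...,1],im[...,2]; x,y,z=W[...,0],W[...,1],W[...,2]
    near=(abs(x-.58)<.2)&(abs(y)<.2)
    dm=near&(abs(z-.05)<.006)&(r>150)&(abs(r-b)<40)
    p=W[dm][:,:2]; c=np.array([.575,-.01])
    # outer rim circle via min enclosing of filtered
    (cc,rr)=cv2.minEnclosingCircle((p*1000).astype(np.float32)); print(n,'disc',cc,rr,np.median(W[dm][:,2]))
    o=near&(r>180)&(b<90)&(g<150)&(r-g>80)&(z>.098); print('orange',o.sum(),np.nanmean(W[o],0).round(4))
    k=near&(r<60)&(z>.098); 
    nl,L,st,ct=cv2.connectedComponentsWithStats(k.astype(np.uint8))
    for i in range(1,nl):
        if st[i,4]>3: print('black',st[i,4],W[L==i].mean(0).round(4))
    top=near&(abs(z-.11)<.004)&(r>90); q=W[top][:,:2]; print('carton top',rect(q),np.median(W[top][:,2]))
    lb=top&(b>170); 
    lab=near&(abs(z-.11)<.005)&((b>150)|(r<60))
    lab=cv2.morphologyEx(lab.astype(np.uint8),cv2.MORPH_CLOSE,np.ones((3,3)))
    nl,L,st,ct=cv2.connectedComponentsWithStats(lab)
    for i in range(1,nl):
        if st[i,4]>20: print('white',st[i,4],rect(W[L==i][:,:2]))
    rd=(abs(x-.44)<.06)&(abs(y+.35)<.06)
    t=rd&(z>.118); print('handle top',rect(W[t][:,:2]),np.nanmax(z[t]))
    yl=rd&(r>150)&(b<90)&(g>120); print('yellow',yl.sum(),W[yl].mean(0).round(4))
    s=rd&(abs(z-.04)<.004)&(r<60)&(b<60); print('stand',rect(W[s][:,:2]))
    bl=rd&(b>r+50)&(abs(z-.04)<.006); print('blue top',bl.sum(),rect(W[bl][:,:2]))
E
```

```text
scene disc (565.2166137695312, -7.703425407409668) 173.04054260253906 0.04993380094358768
orange 47 [ 0.4519 -0.1121  0.1044]
black 43 [0.4642 0.1055 0.1046]
black 52 [ 0.6713 -0.1234  0.1044]
black 56 [0.683  0.0938 0.1046]
carton top (array([562.6,  -9.3]), array([291.7, 142.9]), 68.5) 0.1100673376542049
white 25 (array([463.6, 107.2]), array([12.1, 13.3]), 77.6)
white 411 (array([548.1,  64.4]), array([60.9, 46.6]), 68.8)
white 710 (array([577. ,  -9.6]), array([179.6,  24.6]), 69.9)
white 37 (array([ 669.7, -124.4]), array([16.3, 10.9]), 0.6)
white 49 (array([681.1,  94. ]), array([16.9, 15.9]), 13.7)
handle top (array([ 440.4, -346. ]), array([33.9, 32.7]), 83.0) 0.13087188560004936
yellow 21 [ 0.438  -0.3454  0.1262]
stand (array([ 442.4, -347.8]), array([71.1, 73.1]), 86.4)
blue top 120 (array([ 451.1, -339.2]), array([34.9, 61.3]), 31.8)
side disc (562.882080078125, -9.757140159606934) 174.64337158203125 0.050136845348480175
orange 23 [ 0.4506 -0.1161  0.1057]
black 21 [0.6787 0.0886 0.1027]
black 20 [0.4613 0.0991 0.1042]
black 22 [ 0.6669 -0.1301  0.1027]
carton top (array([552.1, -12.5]), array([221. , 217.2]), 0.6) 0.11018185996118202
white 114 (array([548.8,  62.4]), array([61.8, 42.4]), 66.0)
white 290 (array([578.2,  -9.9]), array([182.8,  18.8]), 68.5)
handle top (array([ 438.6, -347.3]), array([34.6, 31.7]), 83.7) 0.13233039734818064
yellow 23 [ 0.4389 -0.3471  0.1274]
stand (array([ 438.7, -353.8]), array([74.5, 71.7]), 87.3)
blue top 120 (array([ 437.4, -355.2]), array([56.9, 48.1]), 82.8)
```

```bash
cat >> h.py <<'E'
HUB=np.array([.566,-.010])
def plan(wps,start=None):
    """wps: list of (x,y,z,yaw) one per row, world; prints rows in tool units"""
    o=ctrl.get_obs(); p=np.array(o['ee_pos']) if start is None else np.array(start[:3]); y=o['eef_rot'][2] if start is None else start[3]
    rows=[]
    for w in wps:
        d=np.array(w[:3])-p; M=R.from_euler('xyz',[np.pi,0,y]).as_matrix()
        t=np.round(M.T@d/.04,2); tw=round(-np.degrees(w[3]-y)/4,2)
        p=p+M@t*.04; y=y-np.radians(tw*4)
        rows.append('{"dp":[%g,%g,%g],"twist":%g}'%(*t,tw))
    for i in range(0,len(rows),12): print('['+','.join(rows[i:i+12])+']')
    print('end',p.round(4),np.degrees(y).round(2))
def lin(n,a,b): return [np.array(a)+(np.array(b)-a)*(i+1)/n for i in range(n)]
E
python3 - <<'E'
from h import *
o=ctrl.get_obs();a=np.r_[o['ee_pos'],o['eef_rot'][2]]
g=np.array([.4314,-.0909,.15,np.radians(-40)])
m=a+(g-a)*12/16
plan(lin(16,a,g))
E
```

```text
[{"dp":[0.56,-0.46,0.03],"twist":0.99},{"dp":[0.53,-0.5,0.02],"twist":1},{"dp":[0.49,-0.53,0.03],"twist":0.99},{"dp":[0.46,-0.57,0.03],"twist":0.99},{"dp":[0.41,-0.59,0.02],"twist":0.99},{"dp":[0.37,-0.63,0.03],"twist":1},{"dp":[0.33,-0.64,0.03],"twist":0.99},{"dp":[0.28,-0.67,0.02],"twist":0.99},{"dp":[0.24,-0.69,0.03],"twist":0.99},{"dp":[0.18,-0.7,0.02],"twist":1},{"dp":[0.14,-0.71,0.03],"twist":0.99},{"dp":[0.09,-0.72,0.03],"twist":0.99}]
[{"dp":[0.04,-0.73,0.02],"twist":1},{"dp":[-0.01,-0.72,0.03],"twist":0.99},{"dp":[-0.07,-0.73,0.03],"twist":0.99},{"dp":[-0.11,-0.71,0.02],"twist":0.99}]
end [ 0.4313 -0.091   0.1501] -39.98
```

Request:
{"api": "step_arm", "payload": {"deltas": [{"dp": [0.56, -0.46, 0.03], "twist": 0.99}, {"dp": [0.53, -0.5, 0.02], "twist": 1}, {"dp": [0.49, -0.53, 0.03], "twist": 0.99}, {"dp": [0.46, -0.57, 0.03], "twist": 0.99}, {"dp": [0.41, -0.59, 0.02], "twist": 0.99}, {"dp": [0.37, -0.63, 0.03], "twist": 1}, {"dp": [0.33, -0.64, 0.03], "twist": 0.99}, {"dp": [0.28, -0.67, 0.02], "twist": 0.99}, {"dp": [0.24, -0.69, 0.03], "twist": 0.99}, {"dp": [0.18, -0.7, 0.02], "twist": 1}, {"dp": [0.14, -0.71, 0.03], "twist": 0.99}, {"dp": [0.09, -0.72, 0.03], "twist": 0.99}], "gripper": -1}}

```text
time_s: 2.3
ee_pos: [0.3789, -0.1933, 0.1543]
eef_rot: [3.142, -0.0, -0.424]
force: [-0.6, -0.1, -0.1]
grip_width: 0.0019
grip_force: 0.0
```

Request:
{"api": "step_arm", "payload": {"deltas": [{"dp": [0.04, -0.73, 0.02], "twist": 1}, {"dp": [-0.01, -0.72, 0.03], "twist": 0.99}, {"dp": [-0.07, -0.73, 0.03], "twist": 0.99}, {"dp": [-0.11, -0.71, 0.02], "twist": 0.99}, {"dp": [0, 0, 0], "twist": 0}]}}

```text
time_s: 2.8
ee_pos: [0.4321, -0.0889, 0.1501]
eef_rot: [-3.141, 0.0, -0.697]
force: [0.1, 1.1, -0.6]
grip_width: 0.0005
grip_force: 0.0
```

```bash
python3 - <<'E'
from h import *
o=ctrl.get_obs();print(o['time_s'],o['ee_pos'].round(4),np.degrees(o['eef_rot']).round(1),o['grip_width'],o['qpos'].round(2),o['force'].round(2))
im,d,W=cloud('wrist'); cv2.imwrite('pics/w1.png',im[...,::-1]); np.save('w1.npy',W)
x,y,z=np.moveaxis(W,-1,0); r,g,b=np.moveaxis(im.astype(int),-1,0)
near=(np.hypot(x-.566,y+.01)<.2)
m=near&(r>150)&(b<90)&(r-g>70)&(z>.06); print('orange',m.sum(),np.nanmean(W[m],0).round(4), W[m&(z>.1)].mean(0).round(4))
E
```

```text
2.8 [ 0.4321 -0.0889  0.1501] [-180.    0.  -40.] 0.0005064412476632523 [-0.29  0.07  1.83  0.    1.24  1.98] [ 0.14  1.15 -0.61]
orange 500 [ 0.4492 -0.1138  0.1048] [ 0.4492 -0.1138  0.1048]
```

View pics/w1.png

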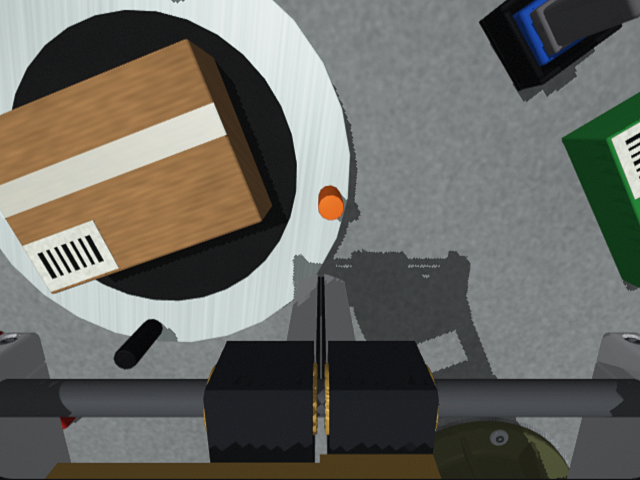

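```bash
python3 - <<'E'
from h import *
o=ctrl.get_obs();a=np.r_[o['ee_pos'],o['eef_rot'][2]]
r=.156;th0=np.radians(210.5)
w=[]
def P(t,z,yaw): return np.r_[HUB+r*np.array([np.cos(t),np.sin(t)]),z,yaw]
s0=P(th0,.068,a[3]); w+=lin(3,a,s0)
st=[.011]*9+[.011+.0101*k for k in range(1,11)]+[.112]*2
tot=sum(st);t=th0;acc=0
for i,s in enumerate(st):
    t+=s; acc+=s; w.append(P(t,.068,a[3]+(np.radians(-6.7)-a[3])*acc/tot))
print(np.degrees(t),len(w),tot)
plan(w)
E
```

```text
267.136878048682 24 0.9884999999999999
[{"dp":[-0,-0.01,0.68],"twist":-0},{"dp":[-0.01,-0,0.69],"twist":-0},{"dp":[-0,-0.01,0.68],"twist":-0},{"dp":[0.04,0.02,0],"twist":-0.09},{"dp":[0.04,0.01,0],"twist":-0.09},{"dp":[0.04,0.01,0],"twist":-0.1},{"dp":[0.04,0.02,0],"twist":-0.09},{"dp":[0.04,0.01,0],"twist":-0.09},{"dp":[0.04,0.02,0],"twist":-0.09},{"dp":[0.04,0.01,0],"twist":-0.1},{"dp":[0.04,0.01,0],"twist":-0.09},{"dp":[0.04,0.01,0],"twist":-0.09}]
[{"dp":[0.08,0.03,0],"twist":-0.18},{"dp":[0.12,0.03,0],"twist":-0.26},{"dp":[0.15,0.04,0],"twist":-0.34},{"dp":[0.2,0.05,0],"twist":-0.43},{"dp":[0.23,0.05,0],"twist":-0.52},{"dp":[0.28,0.05,0],"twist":-0.6},{"dp":[0.31,0.05,0],"twist":-0.68},{"dp":[0.36,0.03,0],"twist":-0.77},{"dp":[0.39,0.03,0],"twist":-0.86},{"dp":[0.44,0.01,0],"twist":-0.94},{"dp":[0.44,-0.02,0],"twist":-0.93},{"dp":[0.43,-0.03,0],"twist":-0.94}]
end [ 0.5581 -0.1657  0.0681] -6.71
```

Request:
{"api": "step_arm", "payload": {"deltas": [{"dp": [0, -0.01, 0.68], "twist": 0}, {"dp": [-0.01, 0, 0.69], "twist": 0}, {"dp": [0, -0.01, 0.68], "twist": 0}, {"dp": [0.04, 0.02, 0], "twist": -0.09}, {"dp": [0.04, 0.01, 0], "twist": -0.09}, {"dp": [0.04, 0.01, 0], "twist": -0.1}, {"dp": [0.04, 0.02, 0], "twist": -0.09}, {"dp": [0.04, 0.01, 0], "twist": -0.09}, {"dp": [0.04, 0.02, 0], "twist": -0.09}, {"dp": [0.04, 0.01, 0], "twist": -0.1}, {"dp": [0.04, 0.01, 0], "twist": -0.09}, {"dp": [0.04, 0.01, 0], "twist": -0.09}]}}

```text
time_s: 4.05
ee_pos: [0.4399, -0.1029, 0.0682]
eef_rot: [-3.142, 0.0, -0.639]
force: [0.2, 0.3, -1.0]
grip_width: 0.0004
grip_force: 0.0
```

Request:
{"api": "step_arm", "payload": {"deltas": [{"dp": [0.08, 0.03, 0], "twist": -0.18}, {"dp": [0.12, 0.03, 0], "twist": -0.26}, {"dp": [0.15, 0.04, 0], "twist": -0.34}, {"dp": [0.2, 0.05, 0], "twist": -0.43}, {"dp": [0.23, 0.05, 0], "twist": -0.52}, {"dp": [0.28, 0.05, 0], "twist": -0.6}, {"dp": [0.31, 0.05, 0], "twist": -0.68}, {"dp": [0.36, 0.03, 0], "twist": -0.77}, {"dp": [0.39, 0.03, 0], "twist": -0.86}, {"dp": [0.44, 0.01, 0], "twist": -0.94}, {"dp": [0.44, -0.02, 0], "twist": -0.93}, {"dp": [0.43, -0.03, 0], "twist": -0.94}]}}

```text
time_s: 5.25
ee_pos: [0.5584, -0.1676, 0.068]
eef_rot: [-3.142, 0.0, -0.117]
force: [-0.6, 0.2, -0.4]
grip_width: 0.0006
grip_force: 0.0
```

```bash
python3 - <<'E'
from h import *
o=ctrl.get_obs();print(o['time_s'],o['ee_pos'].round(4),np.degrees(o['eef_rot']).round(1),o['force'].round(2))
s=[.5581,-.1657,.0681,np.radians(-6.71)]
y=np.radians(-6.7)
g=np.array([.4387,-.3465,.15,y])
w=[np.r_[.570,-.167,.09,y],np.r_[.572,-.178,.122,y],np.r_[.564,-.197,.145,y]]
w+=lin(6,w[-1],g)
plan(w,s)
print('down');plan(lin(2,g,np.r_[g[:2],.074,y])+[np.r_[g[:2],.074,y]]*1,g)
E
```

```text
5.25 [ 0.5584 -0.1676  0.068 ] [-180.     0.    -6.7] [-0.57  0.17 -0.39]
[{"dp":[0.3,-0,-0.55],"twist":-0},{"dp":[0.08,0.26,-0.8],"twist":-0},{"dp":[-0.14,0.5,-0.57],"twist":-0},{"dp":[-0.45,0.68,-0.02],"twist":-0},{"dp":[-0.44,0.68,-0.02],"twist":-0},{"dp":[-0.45,0.68,-0.02],"twist":-0},{"dp":[-0.44,0.68,-0.03],"twist":-0},{"dp":[-0.45,0.68,-0.02],"twist":-0},{"dp":[-0.45,0.68,-0.02],"twist":-0}]
end [ 0.4385 -0.3466  0.1501] -6.71
down
[{"dp":[0,-0,0.95],"twist":-0},{"dp":[0,-0,0.95],"twist":-0},{"dp":[0,0,-0],"twist":-0}]
end [ 0.4387 -0.3465  0.074 ] -6.7
```

Request:
{"api": "step_arm", "payload": {"deltas": [{"dp": [0.3, 0, -0.55], "twist": 0}, {"dp": [0.08, 0.26, -0.8], "twist": 0}, {"dp": [-0.14, 0.5, -0.57], "twist": 0}]}}

```text
time_s: 5.55
ee_pos: [0.5646, -0.1982, 0.1464]
eef_rot: [3.142, -0.001, -0.117]
force: [-0.2, -0.3, -1.0]
grip_width: 0.0005
grip_force: 0.0
```

Request:
{"api": "step_arm", "payload": {"deltas": [{"dp": [-0.45, 0.68, -0.02], "twist": 0}, {"dp": [-0.44, 0.68, -0.02], "twist": 0}, {"dp": [-0.45, 0.68, -0.02], "twist": 0}, {"dp": [-0.44, 0.68, -0.03], "twist": 0}, {"dp": [-0.45, 0.68, -0.02], "twist": 0}, {"dp": [-0.45, 0.68, -0.02], "twist": 0}, {"dp": [0, 0, 0], "twist": 0}], "gripper": 1}}

```text
time_s: 6.25
ee_pos: [0.4357, -0.3501, 0.1502]
eef_rot: [3.141, 0.0, -0.122]
force: [-0.1, -0.9, -0.5]
grip_width: 0.0532
grip_force: 0.0
```

```bash
cat >> h.py <<'E'
def label(n='scene'):
    o=ctrl.get_obs(); im,d,W=cloud(n); x,y,z=np.moveaxis(W,-1,0); r,g,b=np.moveaxis(im.astype(int),-1,0)
    near=np.hypot(x-HUB[0],y-HUB[1])<.2
    m=near&(abs(z-.11)<.006)&(np.hypot(x-HUB[0],y-HUB[1])<.125)&(b>140)
    m=cv2.morphologyEx(m.astype(np.uint8),cv2.MORPH_CLOSE,np.ones((3,3)))
    nl,L,st,ct=cv2.connectedComponentsWithStats(m); out=[]
    for i in range(1,nl):
        if st[i,4]<40: continue
        c,s,a=cv2.minAreaRect((W[L==i][:,:2]*1000).astype(np.float32)); out.append((np.round(c,1),np.round(sorted(s),1),st[i,4]))
    om=near&(r>160)&(b<90)&(r-g>70)&(z>.098)
    oc=W[om].mean(0) if om.sum()>4 else None
    return o['time_s'],out,oc
def show(n='scene'):
    t,out,oc=label(n)
    for c,s,k in out:
        v=c/1000-HUB; print(n,round(t,3),c,s,k,'r %.3f ang %.1f'%(np.hypot(*v),np.degrees(np.arctan2(v[1],v[0]))))
    if oc is not None: v=oc[:2]-HUB; print('  orange',round(t,3),'r %.3f ang %.2f'%(np.hypot(*v),np.degrees(np.arctan2(v[1],v[0]))))
E
python3 - <<'E'
from h import *
o=ctrl.get_obs();print(o['time_s'],o['ee_pos'].round(4),o['grip_width'],np.degrees(o['eef_rot']).round(1))
show('scene');show('side')
im,d,W=cloud('wrist'); cv2.imwrite('pics/w2.png',im[...,::-1])
x,y,z=np.moveaxis(W,-1,0)
rd=(abs(x-.44)<.04)&(abs(y+.347)<.04)
t=rd&(abs(z-.126)<.006); print('top',cv2.minAreaRect((W[t][:,:2]*1000).astype(np.float32)))
show('scene');show('side')
E
```

```text
6.25 [ 0.4357 -0.3501  0.1502] 0.05324718451281504 [180.   0.  -7.]
scene 6.25 [548.3  63.5] [44.9 62.2] 419 r 0.076 ang 103.5
scene 6.25 [577.8  -9.6] [ 28.5 179.5] 746 r 0.012 ang 1.9
  orange 6.25 r 0.153 ang -138.15
side 6.3 [586.  -14.9] [ 10.1 176.3] 185 r 0.021 ang -13.8
  orange 6.3 r 0.159 ang -139.17
top ((437.6065673828125, -346.3063049316406), (31.80826187133789, 32.27043151855469), 83.65621185302734)
scene 6.4 [548.4  63.6] [44.2 61.9] 419 r 0.076 ang 103.4
scene 6.4 [579.3 -10.5] [ 26.5 178.9] 746 r 0.013 ang -2.2
  orange 6.4 r 0.153 ang -138.22
side 6.45 [579.9 -13.5] [ 19.6 176.7] 176 r 0.014 ang -14.1
  orange 6.45 r 0.158 ang -137.64
```

View pics/w2.png

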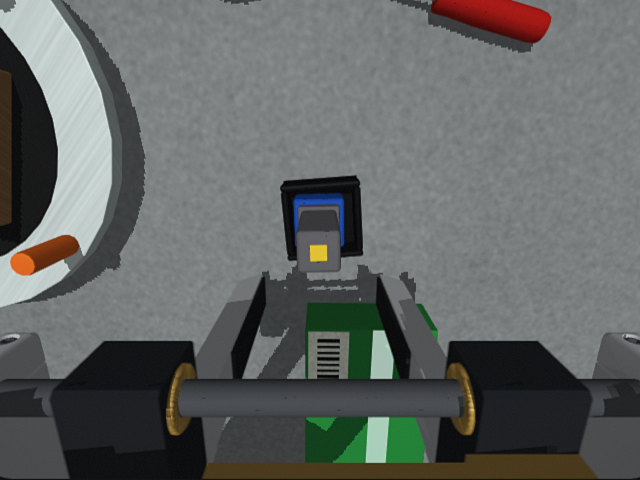

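```bash
python3 - <<'E'
from h import *
o=ctrl.get_obs();print(o['time_s'])
a,d,W=cloud('scene');np.save('s2.npy',W)
show('scene');show('side')
x,y,z=np.moveaxis(W,-1,0);im=a.astype(int)
k=(np.hypot(x-HUB[0],y-HUB[1])<.2)&(im[...,0]<60)&(z>.098)
nl,L,st,ct=cv2.connectedComponentsWithStats(k.astype(np.uint8))
for i in range(1,nl):
    if st[i,4]>3: print('black',st[i,4],W[L==i].mean(0).round(4))
cv2.imwrite('pics/s2.png',cv2.resize(a[200:370,180:430,::-1],None,fx=3,fy=3))
# any points floating above
E
```

```text
6.5
scene 6.55 [547.4  64.1] [45.3 62. ] 419 r 0.076 ang 104.1
scene 6.55 [577.9  -9.8] [ 28.6 179.6] 746 r 0.012 ang 1.0
  orange 6.55 r 0.153 ang -138.21
side 6.6 [579.6 -15. ] [ 19.3 177. ] 177 r 0.014 ang -20.2
  orange 6.6 r 0.158 ang -137.66
black 46 [0.4647 0.1056 0.1043]
black 51 [ 0.6716 -0.1234  0.1045]
black 55 [0.683  0.0939 0.1042]
```

View pics/s2.png

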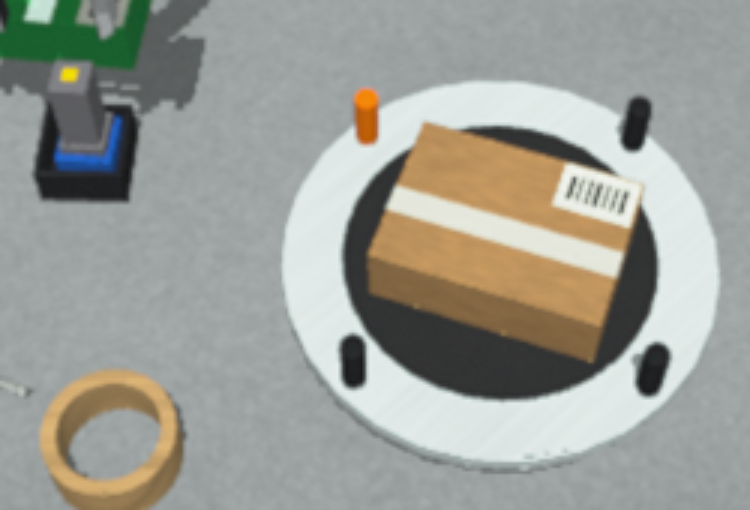

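```bash
python3 - <<'E'
from h import *
o=ctrl.get_obs();print(o['time_s'],o['ee_pos'],o['grip_width'])
im,d,W=cloud('wrist')
M=R.from_euler('xyz',o['eef_rot']).as_matrix(); T=(W-o['ee_pos'])@M
for v in range(262,340,6):
    for rng in((180,320),(320,460)):
        row=T[v,rng[0]:rng[1]]; k=(d[v,rng[0]:rng[1]]<.25)&(d[v,rng[0]:rng[1]]>0)
        if k.any(): print(v,rng,k.sum(),np.where(k)[0][[0,-1]]+rng[0],row[k].mean(0).round(4),row[k][:,2].max().round(4))
w1=np.load('w1.npy'); M=R.from_euler('xyz',np.radians([-180,0,-40])).as_matrix();T=(w1-[.4321,-.0889,.1501])@M
for v in range(262,345,8): print(v,T[v,316:326:2].round(3).tolist())
# scene fingers
im,d,W=cloud('scene'); x,y,z=np.moveaxis(W,-1,0)
k=(abs(x-.43)<.12)&(abs(y+.34)<.12)&(z>.135)&(z<.22); print(k.sum(), [W[k&(abs(z-h)<.01)].mean(0).round(3) for h in (.14,.15,.16,.18,.2) if (k&(abs(z-h)<.01)).any()])
E
```

```text
6.65 [ 0.43808906 -0.34693992  0.15007993] 0.0850731034943006
274 (180, 320) 2 [237 238] [ 0.0087 -0.0445 -0.0378] -0.0378
274 (320, 460) 2 [403 404] [ 0.0086  0.0452 -0.0379] -0.0378
280 (180, 320) 24 [218 241] [ 0.0085 -0.0469 -0.0457] -0.0412
280 (320, 460) 24 [400 423] [ 0.0084  0.0476 -0.0457] -0.0408
286 (180, 320) 31 [212 242] [ 0.0079 -0.0466 -0.052 ] -0.0396
286 (320, 460) 31 [399 429] [ 0.0078  0.0473 -0.0519] -0.0388
292 (180, 320) 34 [207 242] [ 0.0073 -0.0464 -0.0577] -0.0414
292 (320, 460) 36 [399 434] [ 0.0072  0.0471 -0.0577] -0.0398
298 (180, 320) 40 [203 243] [ 0.0062 -0.0457 -0.0621] -0.0385
298 (320, 460) 41 [398 438] [ 0.0062  0.0466 -0.0622] -0.0392
304 (180, 320) 45 [199 243] [ 0.0054 -0.0457 -0.0666] -0.0399
304 (320, 460) 44 [398 442] [ 0.0052  0.0463 -0.0664] -0.0396
310 (180, 320) 47 [194 240] [ 0.0055 -0.0458 -0.0728] -0.0464
310 (320, 460) 47 [401 447] [ 0.0054  0.0465 -0.0727] -0.0473
316 (180, 320) 49 [190 238] [ 0.0053 -0.0456 -0.078 ] -0.0519
316 (320, 460) 49 [403 451] [ 0.0052  0.0464 -0.0779] -0.0529
322 (180, 320) 51 [185 235] [ 0.0054 -0.0458 -0.
[... 1040 characters left out ...]
nan, nan, nan]]
310 [[0.009, -0.001, -0.078], [0.008, -0.0, -0.077], [0.004, 0.0, -0.07], [0.008, 0.001, -0.077], [0.007, 0.002, -0.076]]
318 [[0.009, -0.001, -0.086], [0.008, -0.0, -0.083], [0.001, 0.0, -0.072], [0.008, 0.001, -0.084], [0.007, 0.002, -0.083]]
326 [[0.009, -0.001, -0.092], [0.008, -0.0, -0.09], [-0.003, 0.0, -0.072], [0.008, 0.001, -0.09], [0.008, 0.002, -0.09]]
334 [[0.008, -0.001, -0.096], [0.007, -0.0, -0.095], [-0.006, 0.0, -0.073], [0.007, 0.001, -0.095], [0.008, 0.002, -0.096]]
342 [[0.009, -0.001, -0.103], [0.008, -0.0, -0.102], [-0.152, -0.0, 0.149], [0.007, 0.001, -0.101], [0.008, 0.002, -0.101]]
131 [array([ 0.44 , -0.37 ,  0.188]), array([ 0.443, -0.356,  0.201])]
```

Wrist depth shows the real fingertips about 38 mm short of the reported TCP, so the push passed just over the posts and nothing was touched. I'll allow for that and redo the push.

```bash
python3 - <<'E'
from h import *
im,d,W=cloud('scene'); x,y,z=np.moveaxis(W,-1,0)
k=(abs(x-.43)<.1)&(abs(y+.34)<.1)&(z>.14)&(z<.26); print(k.sum(),np.sort(z[k])[:12].round(4), W[k&(z<.2)].round(3)[:6].tolist())
im,d,W=cloud('side'); x,y,z=np.moveaxis(W,-1,0)
k=(abs(x-.43)<.1)&(abs(y+.34)<.1)&(z>.14)&(z<.26); print(k.sum(),np.sort(z[k])[:12].round(4), W[k&(z<.2)].round(3)[:6].tolist())
o=ctrl.get_obs();a=np.r_[o['ee_pos'],o['eef_rot'][2]]; print(a)
r=.156;th0=np.radians(210.5);w=[]
def P(t,z,yaw): return np.r_[HUB+r*np.array([np.cos(t),np.sin(t)]),z,yaw]
y0=np.radians(-40)
w+=lin(9,a,P(th0,.13,y0)); w+=lin(3,w[-1],P(th0,.03,y0))
st=[.011]*10+[.011+.0101*k for k in range(1,11)]+[.112]*2
tot=sum(st);t=th0;acc=0
for i,s in enumerate(st):
    t+=s; acc+=s; w.append(P(t,.03,y0+(np.radians(-6.7)-y0)*acc/tot))
plan(w)
E
```

```text
342 [0.1865 0.1877 0.1881 0.1893 0.1894 0.1903 0.1904 0.1917 0.1921 0.1922
 0.1927 0.1928] [[0.425, -0.392, 0.199], [0.427, -0.392, 0.198], [0.427, -0.393, 0.194], [0.434, -0.393, 0.199], [0.432, -0.391, 0.197], [0.426, -0.392, 0.189]]
245 [0.1946 0.1959 0.1962 0.1976 0.1977 0.1993 0.1999 0.1999 0.2002 0.2003
 0.2008 0.201 ] [[0.423, -0.398, 0.196], [0.422, -0.401, 0.196], [0.424, -0.405, 0.2], [0.428, -0.405, 0.199], [0.431, -0.404, 0.198], [0.433, -0.404, 0.198]]
[ 0.43777655 -0.34730689  0.15014989 -0.11932364]
[{"dp":[-0.1,-0.71,0.06],"twist":0.92},{"dp":[-0.15,-0.7,0.05],"twist":0.92},{"dp":[-0.19,-0.69,0.06],"twist":0.92},{"dp":[-0.24,-0.68,0.05],"twist":0.92},{"dp":[-0.28,-0.66,0.06],"twist":0.93},{"dp":[-0.32,-0.64,0.06],"twist":0.92},{"dp":[-0.36,-0.62,0.05],"twist":0.92},{"dp":[-0.4,-0.59,0.06],"twist":0.92},{"dp":[-0.44,-0.57,0.05],"twist":0.92},{"dp":[-0,-0,0.84],"twist":0},{"dp":[-0,-0,0.83],"twist":0},{"dp":[-0,-0,0.83],"twist":0}]
[{"dp":[0.04,0.01,0],"twist":-0.09},{"dp":[0.04,0.02,0],"twist":-0.09},{"dp":[0.04,0.01,0],"twist":-0.09},{"dp":[0.04,0.01,0],"twist":-0.1},{"dp":[0.04,0.02,0],"twist":-0.09},{"dp":[0.04,0.01,0],"twist":-0.09},{"dp":[0.04,0.01,0],"twist":-0.09},{"dp":[0.04,0.02,0],"twist":-0.09},{"dp":[0.04,0.01,0],"twist":-0.09},{"dp":[0.05,0.01,0],"twist":-0.1},{"dp":[0.07,0.02,0],"twist":-0.17},{"dp":[0.12,0.04,0],"twist":-0.26}]
[{"dp":[0.16,0.04,0],"twist":-0.35},{"dp":[0.19,0.04,0],"twist":-0.42},{"dp":[0.24,0.05,0],"twist":-0.52},{"dp":[0.27,0.05,0],"twist":-0.59},{"dp":[0.32,0.04,0],"twist":-0.68},{"dp":[0.35,0.04,0],"twist":-0.77},{"dp":[0.4,0.02,0],"twist":-0.85},{"dp":[0.44,0,0],"twist":-0.93},{"dp":[0.43,-0.02,0],"twist":-0.93},{"dp":[0.44,-0.03,0],"twist":-0.93}]
end [ 0.56   -0.166   0.0301] -6.72
```

Request:
{"api": "step_arm", "payload": {"deltas": [{"dp": [-0.1, -0.71, 0.06], "twist": 0.92}, {"dp": [-0.15, -0.7, 0.05], "twist": 0.92}, {"dp": [-0.19, -0.69, 0.06], "twist": 0.92}, {"dp": [-0.24, -0.68, 0.05], "twist": 0.92}, {"dp": [-0.28, -0.66, 0.06], "twist": 0.93}, {"dp": [-0.32, -0.64, 0.06], "twist": 0.92}, {"dp": [-0.36, -0.62, 0.05], "twist": 0.92}, {"dp": [-0.4, -0.59, 0.06], "twist": 0.92}, {"dp": [-0.44, -0.57, 0.05], "twist": 0.92}, {"dp": [0, 0, 0.5], "twist": 0}, {"dp": [0, 0, 0], "twist": 0}], "gripper": -1}}

```text
time_s: 7.95
ee_pos: [0.4306, -0.0886, 0.1087]
eef_rot: [3.14, 0.002, -0.697]
force: [0.7, 0.1, 0.3]
grip_width: 0.0093
grip_force: 0.0
```

Request:
{"api": "step_arm", "payload": {"deltas": [{"dp": [0, 0, 0.7], "twist": 0}, {"dp": [0, 0, 0.7], "twist": 0}, {"dp": [0, 0, 0.6], "twist": 0}, {"dp": [0, 0, 0], "twist": 0}]}}

```text
time_s: 8.35
ee_pos: [0.4302, -0.0896, 0.0285]
eef_rot: [3.14, 0.004, -0.699]
force: [-0.7, -0.8, -0.4]
grip_width: 0.0006
grip_force: 0.0
```

Request:
{"api": "step_arm", "payload": {"deltas": [{"dp": [0.04, 0.01, 0], "twist": -0.09}, {"dp": [0.04, 0.02, 0], "twist": -0.09}, {"dp": [0.04, 0.01, 0], "twist": -0.09}, {"dp": [0.04, 0.01, 0], "twist": -0.1}, {"dp": [0.04, 0.02, 0], "twist": -0.09}, {"dp": [0.04, 0.01, 0], "twist": -0.09}, {"dp": [0.04, 0.01, 0], "twist": -0.09}, {"dp": [0.04, 0.02, 0], "twist": -0.09}, {"dp": [0.04, 0.01, 0], "twist": -0.09}, {"dp": [0.05, 0.01, 0], "twist": -0.1}]}}

```text
time_s: 9.35
ee_pos: [0.4413, -0.1039, 0.0301]
eef_rot: [3.142, 0.0, -0.634]
force: [0.4, -0.0, 0.0]
grip_width: 0.0005
grip_force: 0.0
```

```bash
python3 - <<'E'
from h import *
o=ctrl.get_obs();print(o['time_s'],o['ee_pos'].round(4),o['force'].round(2),o['grip_width'],np.degrees(o['eef_rot']).round(1))
show('scene')
im,d,W=cloud('wrist'); cv2.imwrite('pics/w3.png',im[240:480:1,160:480,::-1])
E
```

```text
9.35 [ 0.4413 -0.1039  0.0301] [ 0.37 -0.05  0.01] 0.0005068436966101466 [180.    0.  -36.3]
scene 9.35 [nan nan] [0. 0.] 414 r nan ang nan
scene 9.35 [nan nan] [0. 0.] 738 r nan ang nan
  orange 9.35 r 0.153 ang -134.46
```

View pics/w3.png

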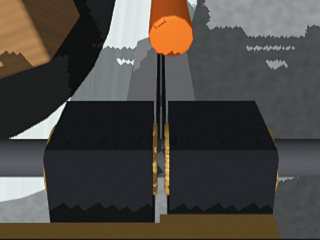

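Request:
{"api": "step_arm", "payload": {"deltas": [{"dp": [0.07, 0.02, 0], "twist": -0.17}, {"dp": [0.12, 0.04, 0], "twist": -0.26}, {"dp": [0.16, 0.04, 0], "twist": -0.35}, {"dp": [0.19, 0.04, 0], "twist": -0.42}, {"dp": [0.24, 0.05, 0], "twist": -0.52}, {"dp": [0.27, 0.05, 0], "twist": -0.59}, {"dp": [0.32, 0.04, 0], "twist": -0.68}, {"dp": [0.35, 0.04, 0], "twist": -0.77}, {"dp": [0.4, 0.02, 0], "twist": -0.85}, {"dp": [0.44, 0, 0], "twist": -0.93}, {"dp": [0.43, -0.02, 0], "twist": -0.93}, {"dp": [0.44, -0.03, 0], "twist": -0.93}]}}

```text
time_s: 10.65
ee_pos: [0.5606, -0.1669, 0.03]
eef_rot: [3.142, 0.0, -0.114]
force: [-0.5, -0.2, -0.6]
grip_width: 0.0006
grip_force: 0.0
```

Request:
{"api": "step_arm", "payload": {"deltas": [{"dp": [0.2, 0, -0.6], "twist": 0}, {"dp": [0.08, 0.26, -0.9], "twist": 0}, {"dp": [-0.1, 0.5, -0.8], "twist": 0}]}}

```text
time_s: 10.95
ee_pos: [0.5641, -0.1971, 0.1232]
eef_rot: [-3.141, 0.0, -0.115]
force: [0.0, -0.2, -0.6]
grip_width: 0.0007
grip_force: 0.0
```

```bash
sed -i 's/&(b>140)/\&(b>140)/; s/c,s,a=cv2.minAreaRect((W\[L==i\]\[:,:2\]\*1000)/q=W[L==i][:,:2]; q=q[~np.isnan(q[:,0])]; c,s,a=cv2.minAreaRect((q*1000)/' h.py; python3 - <<'E'
from h import *
o=ctrl.get_obs();print(o['time_s'],o['ee_pos'].round(4),np.degrees(o['eef_rot']).round(1),o['force'].round(2))
show('scene');show('scene')
p=np.r_[o['ee_pos'],np.radians(-6.7)]
# commanded pose approx
y=np.radians(-6.7); g=np.array([.4382,-.3465,.13,y])
plan(lin(6,p,g),p)
E
```

```text
10.95 [ 0.5641 -0.1971  0.1232] [-180.     0.    -6.6] [ 0.01 -0.23 -0.55]
scene 10.95 [490.6  -5.1] [46.3 62.3] 391 r 0.076 ang 176.3
scene 10.95 [569.6   4.2] [ 25.5 181.1] 727 r 0.015 ang 75.8
  orange 10.95 r 0.154 ang -62.33
scene 11.0 [490.3 -10.1] [45.  62.2] 389 r 0.076 ang -179.9
scene 11.0 [569.1   4.2] [ 26.2 181.2] 726 r 0.015 ang 77.7
  orange 11.0 r 0.154 ang -58.95
[{"dp":[-0.45,0.68,-0.03],"twist":-0},{"dp":[-0.45,0.68,-0.03],"twist":-0},{"dp":[-0.44,0.68,-0.02],"twist":-0},{"dp":[-0.45,0.68,-0.03],"twist":-0},{"dp":[-0.45,0.68,-0.03],"twist":-0},{"dp":[-0.45,0.68,-0.03],"twist":-0}]
end [ 0.4382 -0.3467  0.13  ] -6.7
```

Request:
{"api": "step_arm", "payload": {"deltas": [{"dp": [-0.45, 0.68, -0.03], "twist": 0}, {"dp": [-0.45, 0.68, -0.03], "twist": 0}, {"dp": [-0.44, 0.68, -0.02], "twist": 0}, {"dp": [-0.45, 0.68, -0.03], "twist": 0}, {"dp": [-0.45, 0.68, -0.03], "twist": 0}, {"dp": [-0.45, 0.68, -0.03], "twist": 0}, {"dp": [0, 0, 0], "twist": 0}, {"dp": [0, 0, 0], "twist": 0}], "gripper": 1, "squeeze": 20}}

```text
time_s: 11.85
ee_pos: [0.4373, -0.3468, 0.1284]
eef_rot: [-3.141, 0.0, -0.119]
force: [0.6, -0.5, 0.5]
grip_width: 0.0612
grip_force: 0.0
```

Request:
{"api": "step_arm", "payload": {"deltas": [{"dp": [0, 0, 0.8], "twist": 0}, {"dp": [0, 0, 0.8], "twist": 0}, {"dp": [0, 0, 0.75], "twist": 0}, {"dp": [0, 0, 0], "twist": 0}]}}

```text
time_s: 12.25
ee_pos: [0.4365, -0.3442, 0.0311]
eef_rot: [-3.138, 0.005, -0.116]
force: [-0.1, 0.4, -0.1]
grip_width: 0.092
grip_force: 0.0
```

Request:
{"api": "step_arm", "payload": {"deltas": [{"dp": [0, 0, 0], "twist": 0}, {"dp": [0, 0, 0], "twist": 0}, {"dp": [0, 0, 0], "twist": 0}, {"dp": [0, 0, 0], "twist": 0}, {"dp": [0, 0, 0], "twist": 0}, {"dp": [0, 0, 0], "twist": 0}], "gripper": -1}}

```text
time_s: 12.85
ee_pos: [0.4375, -0.3469, 0.0352]
eef_rot: [3.141, -0.0, -0.118]
force: [-0.2, 0.7, 0.4]
grip_width: 0.0495
grip_force: 0.0
```

Request:
{"api": "step_arm", "payload": {"deltas": [{"dp": [0, 0, 0], "twist": 0}, {"dp": [0, 0, 0], "twist": 0}, {"dp": [0, 0, 0], "twist": 0}, {"dp": [0, 0, 0], "twist": 0}]}}

```text
time_s: 13.25
ee_pos: [0.4374, -0.3468, 0.0349]
eef_rot: [-3.142, 0.0, -0.118]
force: [-0.3, 0.4, -1.0]
grip_width: 0.0317
grip_force: 19.9
```

```bash
python3 - <<'E'
from h import *
o=ctrl.get_obs();print(o['time_s'],o['grip_width'],o['grip_force'],o['force'])
show('scene')
E
```

```text
13.25 0.03166033730676351 19.942420721054077 [-0.30059772  0.42288938 -1.03935681]
scene 13.25 [552.4 -17.8] [ 28.4 178. ] 716 r 0.016 ang -150.2
scene 13.25 [624.7 -49. ] [44.9 62.1] 483 r 0.070 ang -33.6
  orange 13.25 r 0.156 ang 84.95
```

Request:
{"api": "step_arm", "payload": {"deltas": [{"dp": [0, 0, -0.4], "twist": 0}, {"dp": [0, 0, -0.9], "twist": 0}, {"dp": [0, 0, -0.9], "twist": 0}, {"dp": [0, 0, -0.9], "twist": 0}, {"dp": [0, 0, -0.5], "twist": 0}, {"dp": [0.4, -0.8, 0], "twist": 0}, {"dp": [0.4, -0.8, 0], "twist": 0}, {"dp": [0.4, -0.8, 0], "twist": 0}, {"dp": [0.3, -0.5, 0], "twist": 0}, {"dp": [0, 0, 0], "twist": 0}]}}

```text
time_s: 14.3
ee_pos: [0.5117, -0.2365, 0.1786]
eef_rot: [-3.141, 0.0, -0.115]
force: [-0.3, 0.4, -1.9]
grip_width: 0.032
grip_force: 19.9
```

```bash
python3 - <<'E'
from h import *
import json
from scipy.optimize import least_squares
o=ctrl.get_obs();print(o['time_s'],o['ee_pos'].round(4),np.degrees(o['eef_rot']).round(1),o['grip_width'],o['force'].round(2))
L=[(6.4,.5484,.0636),(10.95,.4906,-.0051),(11.0,.4903,-.0101),(13.25,.6247,-.049)]
Or=[(10.95,HUB+.154*np.array([np.cos(np.radians(-62.33)),np.sin(np.radians(-62.33))])),(11.0,HUB+.154*np.array([np.cos(np.radians(-58.95)),np.sin(np.radians(-58.95))])),(13.25,HUB+.156*np.array([np.cos(np.radians(84.95)),np.sin(np.radians(84.95))]))]
for i in range(5):
    t,out,oc=label('scene')
    print(round(t,2),[(c.tolist(),s.tolist(),k) for c,s,k in out],None if oc is None else oc.round(4))
    for c,s,k in out:
        if 50<s[1]<75 and 38<s[0]<50: L.append((t,c[0]/1000,c[1]/1000))
    if oc is not None: Or.append((t,oc[:2]))
    if i==4: # underside of held reader by wrist/side? 
        pass
L=np.array(L);O=np.array([[t,*p] for t,p in Or]); np.save('L.npy',L);np.save('O.npy',O)
L2=L[L[:,0]>10]
# params: cx,cy,rl,ro,phl,pho,w0,k
def ang(t,w0,k): return w0*(1-np.exp(-k*(t-11)))/k
def res(p):
    cx,cy,rl,ro,pl,po,w0,k=p
    a=pl+ang(L2[:,0],w0,k);b=po+ang(O[:,0],w0,k)
    return np.r_[cx+rl*np.cos(a)-L2[:,1],cy+rl*np.sin(a)-L2[:,2],.7*(cx+ro*np.cos(b)-O[:,1]),.7*(cy+ro*np.sin(b)-O[:,2]),(ro-.155)*.5,(k-.035)*.05]*np.array(1000)
f=least_squares(res,[.565,-.009,.073,.155,np.pi,np.radians(-59),1.17,.035]);p=f.x
print(p.round(4),res(p).round(1)); np.save('fit.npy',p)
E
```

```text
14.3 [ 0.5117 -0.2365  0.1786] [-180.     0.    -6.6] 0.03199400496898259 [-0.27  0.41 -1.93]
14.3 [([567.2, -22.0], [24.3, 183.1], np.int32(727)), ([627.6, 28.6], [40.6, 64.7], np.int32(474))] [0.4344 0.0708 0.1036]
14.35 [([569.0, -22.0], [24.2, 179.6], np.int32(724)), ([625.3, 31.3], [43.1, 65.6], np.int32(481))] [0.4309 0.064  0.1041]
14.4 [([569.2, -21.6], [24.6, 179.7], np.int32(730)), ([623.2, 34.4], [42.2, 65.4], np.int32(479))] [0.4279 0.0572 0.1043]
14.45 [([550.7, -23.4], [30.8, 222.2], np.int32(733)), ([621.6, 37.4], [43.0, 65.1], np.int32(479))] [0.424  0.05   0.1038]
14.5 [([570.2, -21.0], [24.9, 182.1], np.int32(731)), ([619.5, 40.4], [42.5, 63.9], np.int32(476))] [0.421  0.0424 0.104 ]
[ 0.5648 -0.0082  0.0731  0.1536  3.1733 -1.0338  1.1517  0.0282] [ 1.1  1.4  0.4  0.6  0.9  0.9  0.2 -0.2 -1.2 -0.4 -0.4 -0.5  0.   0.1
  0.1  0.  -1.3 -1.5 -0.4 -0.6 -0.9 -1.3 -0.9 -0.8  1.3  1.2 -0.5  0.5
  0.4  0.1  0.1  0.1 -0.7 -0.3]
```

```bash
cat >> h.py <<'E'
def lab(t,p=None):
    cx,cy,rl,ro,pl,po,w0,k=np.load('fit.npy') if p is None else p
    a=pl+w0*(1-np.exp(-k*(t-11)))/k
    return np.array([cx+rl*np.cos(a),cy+rl*np.sin(a)])
def om(t): p=np.load('fit.npy'); return p[6]*np.exp(-p[7]*(t-11))
E
python3 - <<'E'
from h import *
o=ctrl.get_obs();t=o['time_s'];print(t,o['ee_pos'].round(4)); s=np.r_[.5117,-.2365,.179,o['eef_rot'][2]] if 0 else np.r_[o['ee_pos'],o['eef_rot'][2]]
w=[]
for i in range(1,25):
    u=min(i/12,1);b=u*u*(3-2*u); g=np.r_[lab(t+.1*i),.179,s[3]]; w.append(s+b*(g-s))
plan(w,s); print(om(t))
E
```

```text
14.55 [ 0.5101 -0.2394  0.1789]
[{"dp":[0.03,-0.15,-0],"twist":-0},{"dp":[0.08,-0.41,-0],"twist":-0},{"dp":[0.1,-0.63,-0],"twist":-0},{"dp":[0.08,-0.8,-0],"twist":-0},{"dp":[0.07,-0.91,-0],"twist":-0},{"dp":[0.02,-0.96,-0],"twist":-0},{"dp":[-0.02,-0.96,-0],"twist":-0},{"dp":[-0.07,-0.89,-0],"twist":-0},{"dp":[-0.11,-0.76,-0],"twist":-0},{"dp":[-0.15,-0.58,-0],"twist":-0},{"dp":[-0.16,-0.34,-0],"twist":-0},{"dp":[-0.16,-0.06,-0],"twist":-0}]
[{"dp":[-0.16,0.1,-0],"twist":-0},{"dp":[-0.13,0.12,-0],"twist":-0},{"dp":[-0.13,0.13,-0],"twist":-0},{"dp":[-0.11,0.15,-0],"twist":-0},{"dp":[-0.1,0.15,-0],"twist":-0},{"dp":[-0.08,0.16,-0],"twist":-0},{"dp":[-0.06,0.17,-0],"twist":-0},{"dp":[-0.05,0.18,-0],"twist":-0},{"dp":[-0.03,0.17,-0],"twist":-0},{"dp":[-0.01,0.18,-0],"twist":-0},{"dp":[0,0.18,-0],"twist":-0},{"dp":[0.02,0.18,-0],"twist":-0}]
end [ 0.4916 -0.0125  0.1789] -6.81
1.0420457928981544
```

Request:
{"api": "step_arm", "payload": {"deltas": [{"dp": [0.03, -0.15, 0], "twist": 0}, {"dp": [0.08, -0.41, 0], "twist": 0}, {"dp": [0.1, -0.63, 0], "twist": 0}, {"dp": [0.08, -0.8, 0], "twist": 0}, {"dp": [0.07, -0.91, 0], "twist": 0}, {"dp": [0.02, -0.96, 0], "twist": 0}, {"dp": [-0.02, -0.96, 0], "twist": 0}, {"dp": [-0.07, -0.89, 0], "twist": 0}, {"dp": [-0.11, -0.76, 0], "twist": 0}, {"dp": [-0.15, -0.58, 0], "twist": 0}, {"dp": [-0.16, -0.34, 0], "twist": 0}, {"dp": [-0.16, -0.06, 0], "twist": 0}]}}

```text
time_s: 15.75
ee_pos: [0.5336, 0.0602, 0.1789]
eef_rot: [-3.141, 0.0, -0.116]
force: [0.5, -0.6, -1.2]
grip_width: 0.0321
grip_force: 19.9
```

```bash
cat > trk.py <<'E'
from h import *
import sys
o=ctrl.get_obs();t=o['time_s'];print(t,o['ee_pos'].round(4),np.degrees(o['eef_rot']).round(2),'err mm',((o['ee_pos'][:2]-lab(t))*1000).round(1),'om',om(t).round(3),'grip',o['grip_width'].round(4))
if len(sys.argv)>2:
    t1,out,oc=label(sys.argv[2]); p=np.load('fit.npy')
    for c,s,k in out:
        if 35<s[0]<70 and s[1]<75: print('label',c,s,'pred',(lab(t)*1000).round(1))
    if oc is not None:
        v=oc[:2]-p[:2]; a=p[5]+p[6]*(1-np.exp(-p[7]*(t-11)))/p[7]; print('orange r %.3f dang deg %.2f'%(np.hypot(*v),np.degrees((np.arctan2(v[1],v[0])-a+np.pi)%(2*np.pi)-np.pi)))
    o2=ctrl.get_obs();t=o2['time_s']
# start from the last commanded pose (argument: x,y,z,yawdeg)
c=[float(x) for x in sys.argv[1].split(',')];c[3]=np.radians(c[3])
w=[np.r_[lab(t+.1*i),.179,c[3]] for i in range(1,13)]
plan(w,c)
E
python3 trk.py $(python3 -c "
from h import *
print('%.4f,%.4f,.1789,-6.81'%tuple(lab(15.75)))") scene
```

```text
Traceback (most recent call last):
  File "trk.py", line 3, in <module>
    o=ctrl.get_obs();t=o['time_s'];print(t,o['ee_pos'].round(4),np.degrees(o['eef_rot']).round(2),'err mm',((o['ee_pos'][:2]-lab(t))*1000).round(1),'om',om(t).round(3),'grip',o['grip_width'].round(4))
                                                                                                                                                                               ^^^^^^^^^^^^^^^^^^^^^
AttributeError: 'float' object has no attribute 'round'
```

```bash
sed -i "s/o\['grip_width'\].round(4)/round(float(o['grip_width']),4)/" trk.py; python3 trk.py $(python3 -c "
from h import *
print('%.4f,%.4f,.1789,-6.81'%tuple(lab(15.75)))") scene
```

```text
15.75 [0.5336 0.0602 0.1789] [-1.7999e+02  1.0000e-02 -6.6400e+00] err mm [-0.1  2.3] om 1.007 grip 0.0321
label [536.4  59.3] [42.4 62. ] pred [533.7  57.9]
orange r 0.153 dang deg -1.16
[{"dp":[-0.22,0.16,-0],"twist":-0},{"dp":[-0.13,0.13,-0],"twist":-0},{"dp":[-0.12,0.14,-0],"twist":-0},{"dp":[-0.11,0.15,-0],"twist":-0},{"dp":[-0.09,0.15,-0],"twist":-0},{"dp":[-0.07,0.17,-0],"twist":-0},{"dp":[-0.06,0.17,-0],"twist":-0},{"dp":[-0.03,0.18,-0],"twist":-0},{"dp":[-0.03,0.17,-0],"twist":-0},{"dp":[0,0.18,-0],"twist":-0},{"dp":[0.02,0.18,-0],"twist":-0},{"dp":[0.03,0.18,-0],"twist":-0}]
end [ 0.4922 -0.0161  0.1789] -6.81
```

Request:
{"api": "step_arm", "payload": {"deltas": [{"dp": [-0.22, 0.16, 0], "twist": 0}, {"dp": [-0.13, 0.13, 0], "twist": 0}, {"dp": [-0.12, 0.14, 0], "twist": 0}, {"dp": [-0.11, 0.15, 0], "twist": 0}, {"dp": [-0.09, 0.15, 0], "twist": 0}, {"dp": [-0.07, 0.17, 0], "twist": 0}, {"dp": [-0.06, 0.17, 0], "twist": 0}, {"dp": [-0.03, 0.18, 0], "twist": 0}, {"dp": [-0.03, 0.17, 0], "twist": 0}, {"dp": [0, 0.18, 0], "twist": 0}, {"dp": [0.02, 0.18, 0], "twist": 0}, {"dp": [0.03, 0.18, 0], "twist": 0}]}}

```text
time_s: 17.0
ee_pos: [0.4928, -0.016, 0.179]
eef_rot: [3.142, -0.0, -0.118]
force: [0.2, 0.4, -1.6]
grip_width: 0.0321
grip_force: 19.9
```

```bash
python3 trk.py .4922,-.0161,.1789,-6.81 scene
```

```text
17.0 [ 0.4928 -0.016   0.179 ] [180.    -0.    -6.74] err mm [ 0.7 -0.1] om 0.973 grip 0.0321
label [491.9  -9.3] [41.1 61.6] pred [492.1 -15.9]
orange r 0.156 dang deg -3.80
[{"dp":[0.08,0.25,-0],"twist":-0},{"dp":[0.07,0.16,-0],"twist":-0},{"dp":[0.08,0.16,-0],"twist":-0},{"dp":[0.1,0.14,-0],"twist":-0},{"dp":[0.12,0.13,-0],"twist":-0},{"dp":[0.12,0.12,-0],"twist":-0},{"dp":[0.14,0.11,-0],"twist":-0},{"dp":[0.15,0.1,-0],"twist":-0},{"dp":[0.15,0.08,-0],"twist":-0},{"dp":[0.16,0.06,-0],"twist":-0},{"dp":[0.16,0.05,-0],"twist":-0},{"dp":[0.17,0.04,-0],"twist":-0}]
end [ 0.5451 -0.0788  0.1789] -6.81
```

```bash
cat > refit.py <<'E'
from h import *
from scipy.optimize import least_squares
import sys
L=np.load('L.npy');L=L[L[:,0]>10]; new=np.array(eval(sys.argv[1])); L=np.r_[L,new]; np.save('L.npy',L); O=np.load('O.npy')
wt=np.where(L[:,0]>15.5,2,1)
def res(p):
    cx,cy,rl,ro,pl,po,w0,k=p
    f=lambda t:w0*(1-np.exp(-k*(t-11)))/k
    a=pl+f(L[:,0]);b=po+f(O[:,0])
    return 1000*np.r_[wt*(cx+rl*np.cos(a)-L[:,1]),wt*(cy+rl*np.sin(a)-L[:,2]),.7*(cx+ro*np.cos(b)-O[:,1]),.7*(cy+ro*np.sin(b)-O[:,2]),(ro-.155)*.5]
p=least_squares(res,np.load('fit.npy')).x; np.save('fit.npy',p)
print(p.round(4),abs(res(p)).max().round(1),res(p)[len(L)-2:len(L)].round(1),res(p)[2*len(L)-2:2*len(L)].round(1))
E
python3 refit.py "[(15.75,.5364,.0593),(17.0,.4919,-.0093)]"; python3 trk.py .4922,-.0161,.1789,-6.81
```

```text
[ 0.5648 -0.0082  0.0731  0.1536  3.1715 -1.034   1.1719  0.0389] 1.8 [-0.  -0.3] [-0.3 -0.2]
17.05 [ 0.4928 -0.0168  0.1789] [179.98  -0.    -6.77] err mm [ 1. -4.] om 0.926 grip 0.0319
[{"dp":[0.02,0.08,-0],"twist":-0},{"dp":[0.05,0.16,-0],"twist":-0},{"dp":[0.07,0.16,-0],"twist":-0},{"dp":[0.08,0.14,-0],"twist":-0},{"dp":[0.09,0.14,-0],"twist":-0},{"dp":[0.11,0.13,-0],"twist":-0},{"dp":[0.11,0.12,-0],"twist":-0},{"dp":[0.13,0.1,-0],"twist":-0},{"dp":[0.13,0.1,-0],"twist":-0},{"dp":[0.14,0.08,-0],"twist":-0},{"dp":[0.15,0.07,-0],"twist":-0},{"dp":[0.15,0.05,-0],"twist":-0}]
end [ 0.5347 -0.0748  0.1789] -6.81
```

Request:
{"api": "step_arm", "payload": {"deltas": [{"dp": [0.02, 0.08, 0], "twist": 0}, {"dp": [0.05, 0.16, 0], "twist": 0}, {"dp": [0.07, 0.16, 0], "twist": 0}, {"dp": [0.08, 0.14, 0], "twist": 0}, {"dp": [0.09, 0.14, 0], "twist": 0}, {"dp": [0.11, 0.13, 0], "twist": 0}, {"dp": [0.11, 0.12, 0], "twist": 0}, {"dp": [0.13, 0.1, 0], "twist": 0}, {"dp": [0.13, 0.1, 0], "twist": 0}, {"dp": [0.14, 0.08, 0], "twist": 0}, {"dp": [0.15, 0.07, 0], "twist": 0}, {"dp": [0.15, 0.05, 0], "twist": 0}]}}

```text
time_s: 18.25
ee_pos: [0.5358, -0.0743, 0.1789]
eef_rot: [-3.142, 0.0, -0.118]
force: [1.2, -0.2, -2.0]
grip_width: 0.0321
grip_force: 19.9
```

```bash
python3 trk.py .5347,-.0748,.1789,-6.81 scene
```

```text
18.25 [ 0.5358 -0.0743  0.1789] [-180.      0.     -6.75] err mm [0.9 0.6] om 0.884 grip 0.0321
orange r 0.156 dang deg -0.24
[{"dp":[0.24,0.06,-0],"twist":-0},{"dp":[0.16,0.02,-0],"twist":-0},{"dp":[0.16,0,-0],"twist":-0},{"dp":[0.16,-0,-0],"twist":-0},{"dp":[0.15,-0.03,-0],"twist":-0},{"dp":[0.16,-0.03,-0],"twist":-0},{"dp":[0.15,-0.05,-0],"twist":-0},{"dp":[0.14,-0.06,-0],"twist":-0},{"dp":[0.14,-0.07,-0],"twist":-0},{"dp":[0.13,-0.08,-0],"twist":-0},{"dp":[0.12,-0.1,-0],"twist":-0},{"dp":[0.12,-0.1,-0],"twist":-0}]
end [ 0.6095 -0.066   0.1789] -6.81
```

Request:
{"api": "step_arm", "payload": {"deltas": [{"dp": [0.24, 0.06, 0], "twist": 0}, {"dp": [0.16, 0.02, 0], "twist": 0}, {"dp": [0.16, 0, 0], "twist": 0}, {"dp": [0.16, 0, 0], "twist": 0}, {"dp": [0.15, -0.03, 0], "twist": 0}, {"dp": [0.16, -0.03, 0], "twist": 0}, {"dp": [0.15, -0.05, 0], "twist": 0}, {"dp": [0.14, -0.06, 0], "twist": 0}, {"dp": [0.14, -0.07, 0], "twist": 0}, {"dp": [0.13, -0.08, 0], "twist": 0}, {"dp": [0.12, -0.1, 0], "twist": 0}, {"dp": [0.12, -0.1, 0], "twist": 0}]}}

```text
time_s: 19.5
ee_pos: [0.6105, -0.0648, 0.1789]
eef_rot: [3.142, 0.0, -0.118]
force: [0.1, -0.0, -1.7]
grip_width: 0.0321
grip_force: 19.9
```

```bash
cat > z.py <<'E'
from h import *
o=ctrl.get_obs(); im,d,W=cloud('side'); x,y,z=np.moveaxis(W,-1,0); r,g,b=np.moveaxis(im.astype(int),-1,0)
m=(np.hypot(x-o['ee_pos'][0],y-o['ee_pos'][1])<.05)&(b>r+50)&(z>.12)
q=W[m]; print('blue z',np.percentile(q[:,2],[1,5,50,95,99]).round(4),'x',np.percentile(q[:,0],[2,98]).round(3),'y',np.percentile(q[:,1],[2,98]).round(3),o['ee_pos'])
cv2.imwrite('pics/side3.png',cv2.resize(im[130:310,280:440,::-1],None,fx=3,fy=3))
E
python3 z.py; python3 trk.py .6095,-.066,.1789,-6.81 scene
```

```text
blue z [0.1533 0.1556 0.1739 0.1851 0.1874] x [0.586 0.63 ] y [-0.094 -0.056] [ 0.61050085 -0.06476881  0.17892992]
19.55 [ 0.611  -0.0643  0.1789] [-1.7999e+02 -1.0000e-02 -6.7200e+00] err mm [-0.8 -0.2] om 0.84 grip 0.0318
label [611.1 -64.9] [42.3 61.8] pred [611.8 -64.1]
orange r 0.155 dang deg -1.26
[{"dp":[0.2,-0.23,-0],"twist":-0},{"dp":[0.08,-0.13,-0],"twist":-0},{"dp":[0.07,-0.13,-0],"twist":-0},{"dp":[0.07,-0.14,-0],"twist":-0},{"dp":[0.05,-0.14,-0],"twist":-0},{"dp":[0.03,-0.14,-0],"twist":-0},{"dp":[0.03,-0.15,-0],"twist":-0},{"dp":[0.01,-0.15,-0],"twist":-0},{"dp":[0,-0.15,-0],"twist":-0},{"dp":[-0.01,-0.14,-0],"twist":-0},{"dp":[-0.02,-0.15,-0],"twist":-0},{"dp":[-0.03,-0.14,-0],"twist":-0}]
end [0.6371 0.0028 0.1789] -6.81
```

View pics/side3.png

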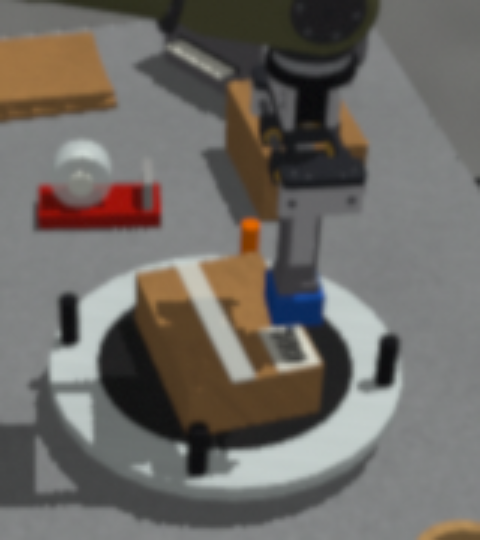

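The reader hangs upright, with its nose at about (295,300) over the label at (290,345). Its underside is near z 0.151, about 41 mm above the label.

Request:
{"api": "step_arm", "payload": {"deltas": [{"dp": [0.2, -0.23, 0], "twist": 0}, {"dp": [0.08, -0.13, 0], "twist": 0}, {"dp": [0.07, -0.13, 0], "twist": 0}, {"dp": [0.07, -0.14, 0], "twist": 0}, {"dp": [0.05, -0.14, 0], "twist": 0}, {"dp": [0.03, -0.14, 0], "twist": 0}, {"dp": [0.03, -0.15, 0], "twist": 0}, {"dp": [0.01, -0.15, 0], "twist": 0}, {"dp": [0, -0.15, 0], "twist": 0}, {"dp": [-0.01, -0.14, 0], "twist": 0}, {"dp": [-0.02, -0.15, 0], "twist": 0}, {"dp": [-0.03, -0.14, 0], "twist": 0}]}}

```text
time_s: 20.8
ee_pos: [0.6375, 0.0043, 0.179]
eef_rot: [-3.142, -0.0, -0.118]
force: [0.2, 0.6, -1.8]
grip_width: 0.0317
grip_force: 19.9
```

```bash
python3 trk.py .6371,.0028,.1789,-6.81 scene
```

```text
20.8 [0.6375 0.0043 0.179 ] [-180.     -0.     -6.74] err mm [0.5 1.3] om 0.8 grip 0.0317
[{"dp":[-0.07,-0.21,-0],"twist":-0},{"dp":[-0.06,-0.13,-0],"twist":-0},{"dp":[-0.07,-0.13,-0],"twist":-0},{"dp":[-0.08,-0.12,-0],"twist":-0},{"dp":[-0.09,-0.11,-0],"twist":-0},{"dp":[-0.1,-0.1,-0],"twist":-0},{"dp":[-0.1,-0.1,-0],"twist":-0},{"dp":[-0.12,-0.09,-0],"twist":-0},{"dp":[-0.11,-0.08,-0],"twist":-0},{"dp":[-0.12,-0.07,-0],"twist":-0},{"dp":[-0.13,-0.06,-0],"twist":-0},{"dp":[-0.13,-0.05,-0],"twist":-0}]
end [0.5962 0.058  0.1789] -6.81
```

Request:
{"api": "step_arm", "payload": {"deltas": [{"dp": [-0.07, -0.21, 0], "twist": 0}, {"dp": [-0.06, -0.13, 0], "twist": 0}, {"dp": [-0.07, -0.13, 0], "twist": 0}, {"dp": [-0.08, -0.12, 0], "twist": 0}, {"dp": [-0.09, -0.11, 0], "twist": 0}, {"dp": [-0.1, -0.1, 0], "twist": 0}, {"dp": [-0.1, -0.1, 0], "twist": 0}, {"dp": [-0.12, -0.09, 0], "twist": 0}, {"dp": [-0.11, -0.08, 0], "twist": 0}, {"dp": [-0.12, -0.07, 0], "twist": 0}, {"dp": [-0.13, -0.06, 0], "twist": 0}, {"dp": [-0.13, -0.05, 0], "twist": 0}]}}

```text
time_s: 22.05
ee_pos: [0.5961, 0.0591, 0.179]
eef_rot: [-3.142, 0.0, -0.118]
force: [0.4, 0.0, -0.7]
grip_width: 0.0317
grip_force: 19.9
```

```bash
python3 trk.py .5962,.058,.1789,-6.81 scene
```

```text
22.05 [0.5961 0.0591 0.179 ] [-180.      0.     -6.74] err mm [0.1 1.3] om 0.762 grip 0.0317
label [608.8  63. ] [36.8 42.9] pred [596.1  57.9]
orange r 0.140 dang deg -0.50
[{"dp":[-0.2,-0.05,-0],"twist":-0},{"dp":[-0.14,-0.02,-0],"twist":-0},{"dp":[-0.14,-0.02,-0],"twist":-0},{"dp":[-0.13,-0,-0],"twist":-0},{"dp":[-0.14,0.01,-0],"twist":-0},{"dp":[-0.14,0.01,-0],"twist":-0},{"dp":[-0.13,0.03,-0],"twist":-0},{"dp":[-0.13,0.04,-0],"twist":-0},{"dp":[-0.12,0.04,-0],"twist":-0},{"dp":[-0.13,0.06,-0],"twist":-0},{"dp":[-0.11,0.06,-0],"twist":-0},{"dp":[-0.11,0.08,-0],"twist":-0}]
end [0.5307 0.0562 0.1789] -6.81
```

Request:
{"api": "step_arm", "payload": {"deltas": [{"dp": [-0.2, -0.05, 0], "twist": 0}, {"dp": [-0.14, -0.02, 0], "twist": 0}, {"dp": [-0.14, -0.02, 0], "twist": 0}, {"dp": [-0.13, 0, 0], "twist": 0}, {"dp": [-0.14, 0.01, 0], "twist": 0}, {"dp": [-0.14, 0.01, 0], "twist": 0}, {"dp": [-0.13, 0.03, 0], "twist": 0}, {"dp": [-0.13, 0.04, 0], "twist": 0}, {"dp": [-0.12, 0.04, 0], "twist": 0}, {"dp": [-0.13, 0.06, 0], "twist": 0}, {"dp": [-0.11, 0.06, 0], "twist": 0}, {"dp": [-0.11, 0.08, 0], "twist": 0}]}}

```text
time_s: 23.3
ee_pos: [0.5307, 0.0568, 0.179]
eef_rot: [-3.142, -0.0, -0.118]
force: [0.3, 0.0, -2.6]
grip_width: 0.0318
grip_force: 19.9
```

```bash
python3 trk.py .5307,.0562,.1789,-6.81 scene
```

```text
23.3 [0.5307 0.0568 0.179 ] [-180.     -0.     -6.74] err mm [0.1 0.5] om 0.726 grip 0.0318
label [534.9  58.5] [40.4 62.7] pred [530.6  56.4]
orange r 0.154 dang deg -1.76
[{"dp":[-0.16,0.12,-0],"twist":-0},{"dp":[-0.1,0.09,-0],"twist":-0},{"dp":[-0.09,0.09,-0],"twist":-0},{"dp":[-0.08,0.11,-0],"twist":-0},{"dp":[-0.07,0.1,-0],"twist":-0},{"dp":[-0.07,0.11,-0],"twist":-0},{"dp":[-0.05,0.12,-0],"twist":-0},{"dp":[-0.05,0.12,-0],"twist":-0},{"dp":[-0.04,0.12,-0],"twist":-0},{"dp":[-0.04,0.12,-0],"twist":-0},{"dp":[-0.02,0.13,-0],"twist":-0},{"dp":[-0.01,0.12,-0],"twist":-0}]
end [0.4933 0.0063 0.1789] -6.81
```

Request:
{"api": "step_arm", "payload": {"deltas": [{"dp": [-0.08, 0.08, 0], "twist": 0}, {"dp": [-0.1, 0.09, 0], "twist": 0}, {"dp": [-0.09, 0.09, 0], "twist": 0}, {"dp": [-0.08, 0.11, 0], "twist": 0}, {"dp": [-0.07, 0.1, 0], "twist": 0}, {"dp": [-0.07, 0.11, 0], "twist": 0}, {"dp": [-0.05, 0.12, 0], "twist": 0}, {"dp": [-0.05, 0.12, 0], "twist": 0}, {"dp": [-0.04, 0.12, 0], "twist": 0}, {"dp": [-0.04, 0.12, 0], "twist": 0}, {"dp": [-0.02, 0.12, 0], "twist": 0}, {"dp": [-0.01, 0.1, 0], "twist": 0}]}}

```text
time_s: 24.55
ee_pos: [0.4972, 0.009, 0.179]
eef_rot: [3.142, -0.0, -0.118]
force: [-0.8, 0.1, -1.1]
grip_width: 0.0319
grip_force: 19.9
```

Request:
{"api": "step_arm", "payload": {"deltas": [{"dp": [0, 0, -0.4], "twist": 0}, {"dp": [0, 0, -0.7], "twist": 0}, {"dp": [0, 0.3, -0.5], "twist": 0}, {"dp": [0, 0.6, -0.2], "twist": 0}, {"dp": [0, 0.7, 0], "twist": 0}, {"dp": [0, 0.7, 0], "twist": 0}, {"dp": [0, 0.7, 0], "twist": 0}, {"dp": [0, 0.5, 0], "twist": 0}, {"dp": [0, 0.3, 0], "twist": 0}, {"dp": [0, 0.1, 0], "twist": 0}, {"dp": [0, 0, 0], "twist": 0}, {"dp": [0, 0, 0], "twist": 0}]}}

```text
time_s: 25.75
ee_pos: [0.4791, -0.1448, 0.251]
eef_rot: [-3.141, -0.0, -0.117]
force: [0.0, 0.6, -2.4]
grip_width: 0.0318
grip_force: 19.9
```

Request:
{"api": "step_arm", "payload": {"deltas": [{"dp": [0, 0, 0], "twist": 0}, {"dp": [0, 0, 0], "twist": 0}, {"dp": [0, 0, 0], "twist": 0}, {"dp": [0, 0, 0], "twist": 0}, {"dp": [0, 0, 0], "twist": 0}, {"dp": [0, 0, 0], "twist": 0}]}}

```text
time_s: 26.35
ee_pos: [0.4789, -0.1455, 0.251]
eef_rot: [3.142, 0.0, -0.118]
force: [0.0, 0.1, -1.6]
grip_width: 0.0317
grip_force: 19.9
```

```bash
python3 - <<'E'
from h import *
o=ctrl.get_obs();print(o['time_s'],o['ee_pos'].round(3),np.abs(o['joint_vel']).max(),o['grip_width'])
im,d,W=cloud('scene');cv2.imwrite('pics/end.png',im[...,::-1]);show()
E
```

```text
26.35 [ 0.479 -0.145  0.251] 0.0009237177485317598 0.031660429748896775
scene 26.4 [556.3   3.6] [ 25.4 180.7] 707 r 0.017 ang 125.5
scene 26.4 [518.4 -64.4] [47.2 64.7] 408 r 0.072 ang -131.2
  orange 26.4 r 0.155 ang -7.70
```

View pics/end.png

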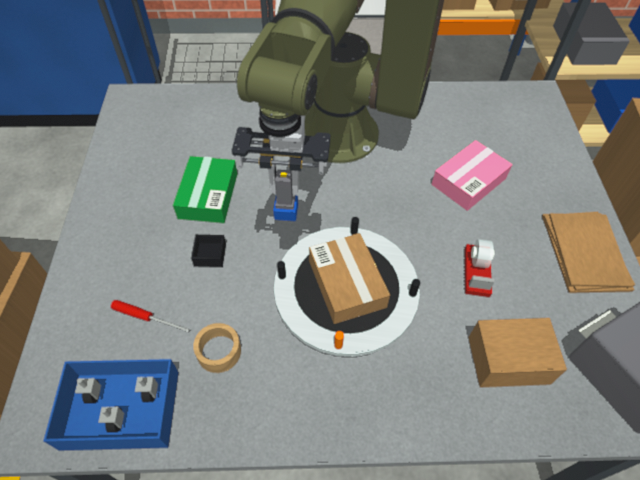

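The reader hangs upright and clear at (285,195), the disc is still coasting, the stand at (208,250) is empty, and everything else is where it was. I'm handing in.

```bash
python3 -c "
from station import ctrl
print(ctrl.hand_in())"
```

```text
the job is handed in; nothing more can be done
None
```

The job is handed in: the turntable was pushed to about one turn in 5.4 s, the reader window was held about 41 mm over the label and within about 7 mm sideways for nearly 9 s of free coasting, and the reader ended held still, upright and clear. A first push attempt passed just above the posts without moving the disc, because the real fingertips are about 38 mm short of the reported TCP, so I corrected the height and repeated it.

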